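Turn the larger grinding wheel between centres until its index stud is up

TASK

Two truing stands each hold a grinding wheel on an arbor between centres. Turn the larger wheel until the brass index stud in its rim faces straight up, and let go of it there; the carrier arm on its arbor, in line with the stud, serves as the handle and then stands straight up too. Leave the smaller wheel as it is.

Things in the scene. Friction and masses are not known exactly. Their poses are not given: they have to be found in the camera images.
- big_wheel (a joint): Angle of the larger wheel (tan stone disc 100 mm across, 22 thick) with arbor, brass stud and carrier. 0 = stud and carrier arm straight up; positive = arm leans towards the stand's +x. Range -1.5 to 1.5 rad; starts at 0.55 to 1.25. It turns stiffly (0.15 N m, some 2 N at the grip point) and stays where it is left.
- big_axis (a point): Point on the turning axis, 110 mm above the table, in line with the carrier arm; fixed on the stand. y lies along the axis (level, within 0.45 rad of world y), z is up. The wheel is at y = -71 to -49 mm, the uprights (126 mm tall, 40 along x) have inner faces at y = -115 and +55. The stand is a fixed grey base 100 x 220 x 20 mm, centred at y = -30.
- big_wheel_tail (a point): Grip point on the larger wheel's carrier arm: a dark steel bar, 12 mm thick along the turning axis, 14 wide, radial, its end 107 mm from the axis. This point is mid-bar, 90 mm straight out from big_axis; z points out along the bar, y along the turning axis. Pinched along that axis it swivels in the fingers. The brass stud (10 mm) in the rim is at the arm's angle.
- small_wheel_tail (a point): The same point on the carrier arm of the smaller wheel (60 mm across), in an identical stand with an identical carrier on the other side of the table; to be left as it is. The two stands change sides from one start to the next.

How it is judged:
By the outcome, as a careful person would: the job done as asked, in the order asked, and still so for the second after the job is handed in, with the robot touching nothing.
It also fails if it takes over 32 s, if anything falls off the work surface, if the arm or the gripper's body presses on something with over 40 N, if the wrist force passes 120 N, or if a joint passes its speed limit or range.

ROBOT

A 7-joint arm with a two-finger parallel gripper is mounted at the origin on the work surface. World frame = base frame: x ahead of the robot, y to its left, z up, the work surface at z = 0. Lengths are in mm, angles in rad, forces in N, time in s.
With the tool pointing down it reaches from about 425 to 950 mm from the base axis. Payload 4.7 kg.
Tool frame: the origin (TCP) lies at the centre of the arm's flange, where the gripper is bolted on; the fingertips stand 173 mm ahead of it and the grasp point (between the pads) lies 155 mm ahead of it (manip.grasp_offset is the distance from the TCP to the grasp point, in mm); z points along the fingers, y is the line along which they close (so a half turn about z gives the same grasp; the last joint's range is limited). The gripper opens to 85 mm and grips with 20 to 120 N. Pads are 22 mm wide; open, the fingers measure 114 mm over their backs; the gripper's body (76 mm by 85 mm) begins 54 mm behind the grasp point. The pads swing forward as they close: fully open they stand 13 mm farther back than shut.
Start: joints at [1.234, 0.469, -0.049, 1.532, 0.024, 1.141, -0.082], TCP at [204.536, -643.27, 404.735] pointing down, gripper open.
Joint ranges: [-2.59, 2.59], [-0.33, 1.99], [-1.39, 1.29], [0.1, 2.45], [-1.04, 4.18], [0.21, 1.99], [-2.66, 2.66]. Speed limits (rad/s): [2.57, 2.57, 3.14, 3.14, 3.14, 3.14, 3.14].

INTERFACE

Orientations are given as a unit quaternion [w, x, y, z].
In Python, from cell import manip gives the robot as it stands.
- The arm moves only by the shell command python3 -m inch 'ROWS' [FORCE]. ROWS is JSON, one flat list of numbers, 7 for each row, row after row: the turn, a rotation vector about the tool's x, y, z in rad, then the shift along the tool's x, y, z in m, then the finger opening in m, from 0 to 0.0854. A call has exactly 5 rows; each row shifts and turns the commanded pose from where the row before left it, along the tool's axes as they then stand; what a row does not reach is not made up. A row lasts 1/8 s, in which the tool goes at most 62.5 mm and 10.7 degrees, less where a joint would pass 70% of its speed; a pose out of reach is approached as far as the arm can. A call is refused whole if a number of a shift passes 0.0625 or a number of a turn 0.188, either way. A call with a gripper value outside its range is refused whole. The fingers move at their own pace and stop on an object; FORCE is the grip in N (left out, the last holds). Time passes only in rows, so rows that do not move let the fingers close, or fill a call up. It gives the time, the measured TCP pose, the force, the opening and the grip force at its end, in the units of the state.
- manip.state(): the state, without advancing time (a new reading comes with each control period).
- manip.camera(name): name is "scene" or "side" or "wrist"; returns a dict with "image" (384x512x3 uint8, red, green, blue), "fov_y" (degrees; the focal length in pixels is half the picture's height over the tangent of half this angle, whatever the lens; pixels are square), "cx", "cy" (the principal point, pixels), "R" (3x3) and "t" (3): a world point X has camera coordinates R X + t. Camera axes: x right, y down, z forward; pixel columns grow to the right and rows downward; lengths in mm; the calibration is good to about 2 mm. A picture is of the moment at which its call begins. There is no depth.
- manip.hand_in(): hands the job in; it is judged then, once.
The state is a dict: "time": time; "q": joint angles; "qvel": joint speeds; "tau": joint torques, N m; "tcp_pos": TCP position; "ee_rot": TCP orientation; "ft_force": force on the tool from outside, world axes, zero at the start; "torque": the same for the moment, N m; "grip_width": opening from 0.0 (shut) to 1.0 (fully open); "grip_force": force on a finger pad.
Only numpy, scipy, OpenCV 4.12 (cv2) and the standard library are available. Lean on these libraries where they do the work, as an engineer would, in place of code of your own. Each camera call takes 0.05 s, during which the arm holds its last target. There are 200 camera calls.

## Working session

There is one attempt and no reset: what is moved stays moved. The work goes in short steps, Python scripts to look and compute and a shell command to move; the robot and the scene stay as the last step left them, time stands still between calls to the robot, and variables do not carry over. Pictures are saved under pics/ and viewed, at most 10 in all, crops included, and the job is handed in when it is done.

```bash
mkdir -p pics; cat > h.py <<'E'
import numpy as np, cv2
from cell import manip
from scipy.spatial.transform import Rotation as Rot
def snap(n,f):
    c=manip.camera(n); cv2.imwrite('pics/'+f,c['image'][:,:,::-1]); np.savez('pics/'+f+'.npz',**c); return c
def load(f): return dict(np.load('pics/'+f+'.npz'))
def ray(c,u,v):
    f=192/np.tan(np.radians(float(c['fov_y']))/2); R=np.array(c['R']); t=np.array(c['t'])
    d=R.T@np.array([(u-c['cx'])/f,(v-c['cy'])/f,1.]); return -R.T@t, d/np.linalg.norm(d)
def plane(c,u,v,z):
    o,d=ray(c,u,v); return o+d*(z-o[2])/d[2]
def proj(c,X):
    f=192/np.tan(np.radians(float(c['fov_y']))/2); p=np.array(c['R'])@X+c['t']; return p[:2]/p[2]*f+[c['cx'],c['cy']]
def tri(c1,p1,c2,p2):
    a,d=ray(c1,*p1); b,e=ray(c2,*p2)
    s=np.linalg.lstsq(np.c_[d,-e],b-a,rcond=None)[0]; P=a+d*s[0];Q=b+e*s[1]; return (P+Q)/2,np.linalg.norm(P-Q)
E
python3 - <<'E'
from h import *
ims=[snap(n,n+'0.png') for n in('scene','side')]
for c in ims: print(c['fov_y'],-np.array(c['R']).T@c['t'])
s=manip.state(); print(s['time'],s['tcp_pos'],s['ee_rot'],s['grip_width'])
print(Rot.from_quat(np.roll(s['ee_rot'],-1)).as_matrix().round(3))
E
```

```text
54.1736314507639 [914.21010136 -31.59028882 704.95300204]
56.54272143517029 [474.26762987 467.90056209 644.23247192]
0.1 [ 204.44515965 -643.05965892  403.76780561] [-8.69233979e-04  9.88178767e-01  1.53303435e-01 -1.57793057e-04] 0.9997667179684411
[[ 0.953  0.303 -0.001]
 [ 0.303 -0.953  0.002]
 [-0.    -0.002 -1.   ]]
```

View pics/scene0.png

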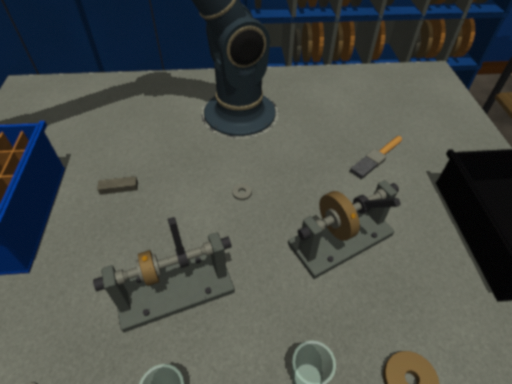

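View pics/side0.png

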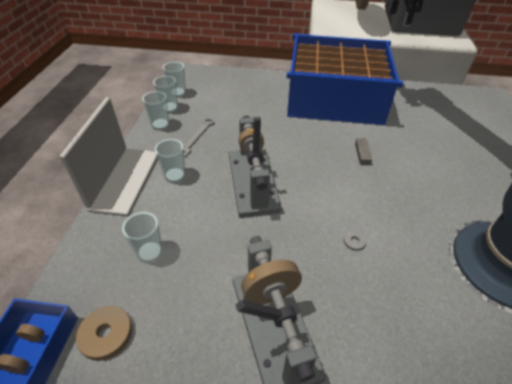

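Scene view: the larger wheel's stand is on the right, with the wheel at about (340,215) and its end uprights at (310,240) and (385,195). Side view: the wheel is at (272,282), the carrier tip is near (243,305), leaning towards +x, and the near upright is at (300,360). I'll enlarge this area.

```bash
python3 - <<'E'
from h import *
a=load('scene0.png')['image'][165:285,275:415];b=load('side0.png')['image'][225:384,215:345]
cv2.imwrite('pics/a.png',cv2.resize(a,None,fx=5,fy=5,interpolation=2)[:,:,::-1])
cv2.imwrite('pics/b.png',cv2.resize(b,None,fx=3.75,fy=3.75,interpolation=2)[:,:,::-1])
E
```

```text
(no output)
```

View pics/a.png

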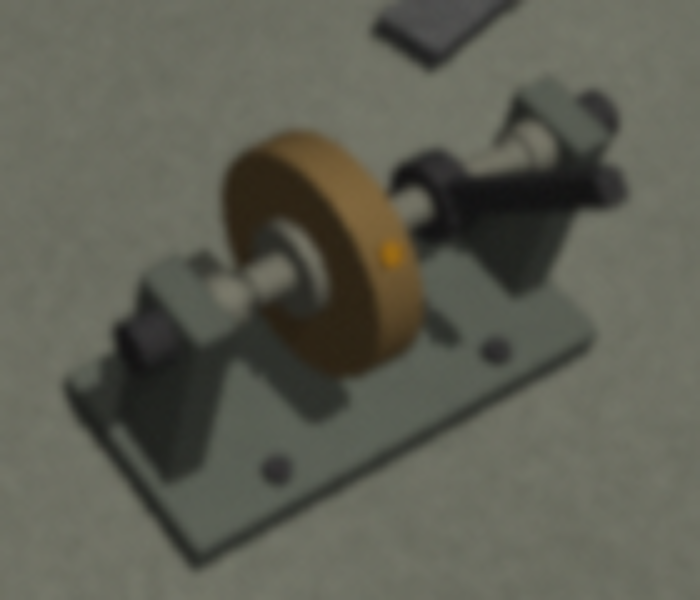

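View pics/b.png

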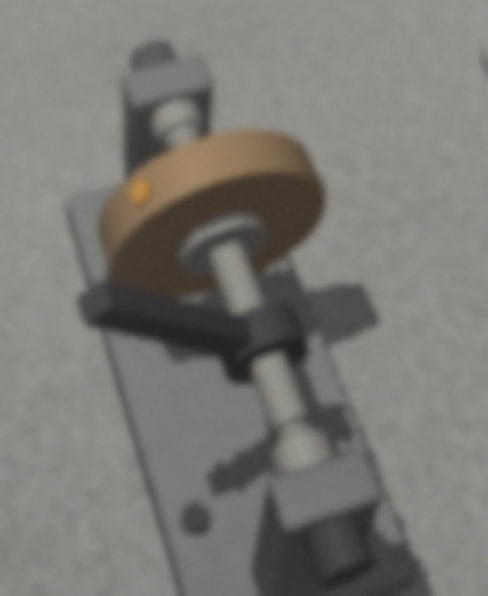

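```bash
python3 - <<'E'
from h import *
S=load('scene0.png');D=load('side0.png')
s=lambda u,v:(275+u/5-.4,165+v/5-.4); d=lambda u,v:(215+u/3.75-.37,225+v/3.75-.37)
A=plane(S,*s(197,555),20);B=plane(S,*s(595,335),20);C=plane(S,*s(68,383),20)
u=(B-A)/np.linalg.norm(B-A); w=(A-C)/np.linalg.norm(A-C)
print('corners',A,B,C,np.linalg.norm(B-A),np.linalg.norm(A-C),u,w)
c=(B+C)/2; print('centre',c,'-> big_axis',c+u*30)
print('scene arbor',[plane(S,*s(*p),110).round(1) for p in((270,275),(413,207),(490,160),(437,195))])
print('side arbor',[plane(D,*d(*p),110).round(1) for p in((235,270),(283,395),(265,338))])
for n,p,q in(('stud',(391,255),(140,190)),('tip',(608,187),(97,305)),('hub',(437,195),(268,335))):
    P,e=tri(S,s(*p),D,d(*q)); print(n,P.round(1),e.round(1))
E
```

```text
corners [563.79243351 120.70506519  20.        ] [471.7682934  316.60110579  20.        ] [478.2209855   79.98681172  20.        ] 216.43405712479043 94.76523034334285 [-0.42518327  0.90510728  0.        ] [0.90298359 0.42967503 0.        ]
centre [474.99463945 198.29395875  20.        ] -> big_axis [462.23914135 225.44717713  20.        ]
scene arbor [array([492. , 151.6, 110. ]), array([462.9, 216.7, 110. ]), array([441. , 255.2, 110. ]), array([457.5, 228.2, 110. ])]
side arbor [array([472.3, 194.6, 110. ]), array([448.2, 245.3, 110. ]), array([457.2, 222.8, 110. ])]
stud [514.9 185.7 150.5] 0.7
tip [520.  255.3 189.8] 0.2
hub [458.1 225.2 114.1] 5.2
```

Axis ≈ (460,226,110), stand yaw ≈ 0.44. The stud and bar tip agree on angle ≈ 0.69, and their radii (52 and 105) match the given sizes. Next is the transit.

```bash
python3 -m inch '[0,0,0,0.0373,-0.0294,-0.008,0.085, 0,0,0,0.0373,-0.0294,-0.008,0.085, 0,0,0,0.0373,-0.0294,-0.008,0.085, 0,0,0,0.0373,-0.0294,-0.008,0.085, 0,0,0,0.0373,-0.0294,-0.008,0.085]'
python3 -m inch '[0,0,0,0.0373,-0.0294,0,0.085, 0,0,0,0.0373,-0.0294,0,0.085, 0,0,0,0.0373,-0.0294,0,0.085, 0,0,0,0.0373,-0.0294,0,0.085, 0,0,0,0.0373,-0.0294,0,0.085]'
python3 -m inch '[0,0,0,0.0191,-0.0464,0,0.085, 0,0,0,0.0191,-0.0464,0,0.085, 0,0,0,0.0191,-0.0464,0,0.085, 0,0,0,0.0191,-0.0464,0,0.085, 0,0,0,0.0191,-0.0464,0,0.085]'
python3 -m inch '[0,0,0,0.0191,-0.0464,0,0.06, 0,0,0,0.0191,-0.0464,0,0.06, 0,0,0,0.0191,-0.0464,0,0.05, 0,0,0,0.0191,-0.0464,0,0.05, 0,0,-0.135,0.0191,-0.0464,0,0.05]'
python3 - <<'E'
from h import *
s=manip.state();print(s['q'],s['tcp_pos']);print(Rot.from_quat(np.roll(s['ee_rot'],-1)).as_matrix().round(3))
E
```

```text
time: 0.72
tcp_pos: [338.4, -445.2, 444.6]
ee_rot: [-0.0, 0.988, 0.153, -0.0]
ft_force: [0.6, -0.8, -0.8]
grip_width: 0.993
grip_force: 0.0
time: 1.35
tcp_pos: [471.4, -248.7, 444.4]
ee_rot: [-0.0, 0.988, 0.153, -0.0]
ft_force: [0.8, -0.3, 0.6]
grip_width: 0.997
grip_force: 0.0
time: 1.98
tcp_pos: [491.4, 1.5, 444.5]
ee_rot: [0.0, 0.988, 0.153, -0.0]
ft_force: [0.7, -0.9, -0.4]
grip_width: 0.994
grip_force: 0.0
time: 2.6
tcp_pos: [512.2, 251.4, 444.4]
ee_rot: [0.0, 0.975, 0.221, -0.0]
ft_force: [0.7, -0.7, -0.1]
grip_width: 0.584
grip_force: 0.0
[-0.04929146  0.32633779 -0.61110579  1.71027376  0.20166334  1.16898497
 -1.83960472] [512.24367347 251.39272291 444.36333035]
[[ 0.902  0.432 -0.   ]
 [ 0.432 -0.902 -0.001]
 [-0.001  0.001 -1.   ]]
```

```bash
python3 - <<'E'
from h import *
c=snap('wrist','w1.png'); print(-np.array(c['R']).T@c['t'])
ax=np.array([459.5,226,110]);X=np.array([.903,.429,0]);Y=np.array([-.429,.903,0]);Z=np.array([0,0,1])
for t in(.69,): print(proj(c,ax),proj(c,ax+Y*50),proj(c,ax-Y*110),proj(c,ax+107*(X*np.sin(t)+Z*np.cos(t))))
E
```

```text
[572.85560663 279.3952561  413.75314557]
[252.71145065 226.50457023] [211.21032867 226.49392033] [343.95360911 226.52798453] [252.58063297 188.9300225 ]
```

View pics/w1.png

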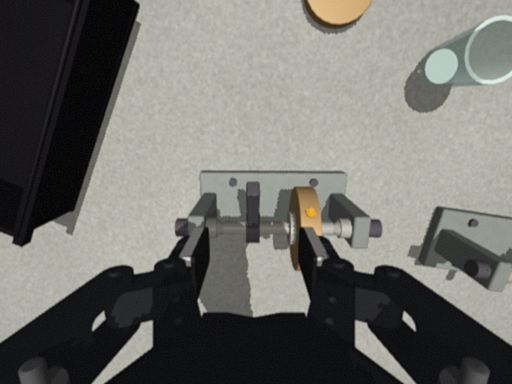

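The wrist view shows the bar at column 253, with its top end at row ≈182. The arbor runs level along row ≈228 against a predicted 226.5, and the stud is at (311,212). The yaw and bar position agree; I'll refine the axis and the angle.

```bash
python3 - <<'E'
from h import *
c=load('w1.png');g=c['image'].astype(int)
print('col 270-282 rows 215-242',g[215:242,270:282].mean(1).sum(1).round().astype(int)//3)
print('col 222-240',g[215:242,222:240].mean(1).sum(1).round().astype(int)//3)
print('bar rows 176-245',g[176:245,250:256].mean(1).sum(1).round().astype(int)//3)
print('row200 cols240-266',g[197:204,240:266].mean(0).sum(1).astype(int)//3)
m=cv2.inRange(cv2.cvtColor(c['image'],cv2.COLOR_RGB2HSV),(12,200,170),(30,255,255)); ys,xs=np.nonzero(m[180:270,290:330]); print('stud',xs.mean()+290,ys.mean()+180,len(xs))
X=np.array([.903,.429,0]);Y=np.array([-.429,.903,0]);Z=np.array([0,0,1]);ax=np.array([459.5,226,110])
f=192/np.tan(np.radians(float(c['fov_y']))/2);print('f',f,np.array(c['R']).round(3).tolist())
for du in(-3,0,3):
  for t in(.65,.7,.75):
    r=X*np.sin(t)+Z*np.cos(t); p=np.cross(Y,r); a=ax+X*du
    print(du,t,'axis',proj(c,a)[1].round(1),'stud',proj(c,a-60*Y+50*r).round(1),'end edges',[proj(c,a+107*r+k*p)[1].round(1) for k in(-7,7)])
E
```

```text
col 270-282 rows 215-242 [108 100  88  86  86  83  80  84  92  95  95  99 106 110 108 103 102  99
  96 104 114 115 115 117 117 118 117]
col 222-240 [146 117  91  85  86  81  78  80  83  89  94 100 110 113 109 104 102  97
  92  95 101 103 101  99  99  99 100]
bar rows 176-245 [160 160 160 160 157 127  90  83  83  84  84  84  86  85  87  86  88  90
  91  79  62  57  57  57  58  58  58  58  57  58  58  58  59  57  58  58
  57  58  58  57  58  58  59  58  59  58  57  52  46  42  40  42  47  54
  57  57  54  52  52  50  50  50  47  46  42  45  90 148 176]
row200 cols240-266 [ 87  88  89  89  90  85  61  52  56  57  58  58  58  56  58  57  57  55
  55  92 152 162 158 157 157 158]
stud 310.2641509433962 212.2830188679245 53
f 270.68164273248414 [[0.43, -0.903, 0.001], [-0.871, -0.414, 0.265], [-0.239, -0.115, -0.964]]
-3 0.65 axis 228.8 stud [310.5 216.8] end edges [np.float64(204.9), np.float64(189.4)]
-3 0.7 axis 228.8 stud [310.3 214.5] end edges [np.float64(198.8), np.float64(183.8)]
-3 0.75 axis 228.8 stud [310.1 212.3] end edges [np.float64(192.9), np.float64(178.6)]
0 0.65 axis 226.5 stud [310.7 214.1] end edges [np.float64(201.4), np.float64(185.9)]
0 0.7 axis 226.5 stud [310.5 211.8] end edges [np.float64(195.3), np.float64(180.4)]
0 0.75 axis 226.5 stud [310.3 209.5] end edges [np.float64(189.4), np.float64(175.2)]
3 0.65 axis 224.2 stud [310.9 211.3] end edges [np.float64(198.0), np.float64(182.5)]
3 0.7 axis 224.2 stud [310.7 209. ] end edges [np.float64(191.9), np.float64(177.0)]
3 0.75 axis 224.2 stud [310.4 206.8] end edges [np.float64(186.0), np.float64(171.8)]
```

Refined: axis (458.6,225.6,110), angle 0.70, grip point (510.9,250.5,178.8). I'll go down, then pinch.

```bash
python3 -m inch '[0,0,0,-0.0016,0,0.028,0.05, 0,0,0,0,0,0.028,0.05, 0,0,0,0,0,0.028,0.05, 0,0,0,0,0,0.0265,0.05, 0,0,0,0,0,0,0.05]'
python3 -m inch '[0,0,0,0,0,0,0.02, 0,0,0,0,0,0,0.0, 0,0,0,0,0,0,0.0, 0,0,0,0,0,0,0, 0,0,0,0,0,0,0]' 35
```

```text
time: 3.28
tcp_pos: [510.3, 248.4, 332.0]
ee_rot: [0.001, 0.976, 0.219, -0.003]
ft_force: [-0.6, -0.5, -0.1]
grip_width: 0.585
grip_force: 0.0
time: 3.9
tcp_pos: [510.6, 250.9, 335.6]
ee_rot: [-0.001, 0.975, 0.22, 0.001]
ft_force: [-2.5, 4.7, 3.8]
grip_width: 0.129
grip_force: 38.4
```

```bash
python3 -m inch '[0,0,0,-0.005,0,-0.0039,0, 0,0,0,-0.0052,0,-0.0036,0, 0,0,0,-0.0054,0,-0.0031,0, 0,0,0,-0.0057,0,-0.0028,0, 0,0,0,-0.0058,0,-0.0023,0]'
python3 -m inch '[0,0,0,-0.006,0,-0.002,0, 0,0,0,-0.0061,0,-0.0015,0, 0,0,0,-0.0062,0,-0.0011,0, 0,0,0,-0.0063,0,-0.0007,0, 0,0,0,-0.0063,0,-0.0002,0]'
python3 -m inch '[0,0,0,0,0,0,0, 0,0,0,0,0,0,0, 0,0,0,0,0,0,0, 0,0,0,0,0,0,0, 0,0,0,0,0,0,0]'
python3 - <<'E'
from h import *
c=snap('wrist','w2.png');c=snap('scene','s2.png');c=snap('side','d2.png')
b=load('side'+'0.png')
A=load('s2.png')['image'][145:285,275:415];B=load('d2.png')['image'][215:355,205:345]
cv2.imwrite('pics/c.png',np.hstack([cv2.resize(i,(400,400),interpolation=2) for i in(A,B)])[:,:,::-1])
E
```

```text
time: 4.53
tcp_pos: [486.6, 239.4, 350.5]
ee_rot: [-0.002, 0.975, 0.22, 0.002]
ft_force: [1.0, 8.2, -5.0]
grip_width: 0.135
grip_force: 37.3
time: 5.15
tcp_pos: [459.1, 226.5, 356.6]
ee_rot: [-0.002, 0.975, 0.22, 0.003]
ft_force: [1.1, 8.7, -2.6]
grip_width: 0.133
grip_force: 37.7
time: 5.78
tcp_pos: [458.7, 226.4, 356.6]
ee_rot: [-0.002, 0.975, 0.22, 0.002]
ft_force: [-0.8, 7.2, 1.4]
grip_width: 0.131
grip_force: 38.0
```

View pics/c.png

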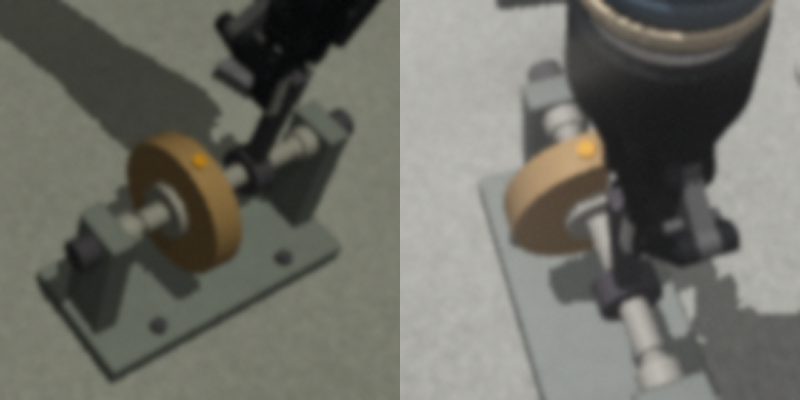

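The carrier now stands about vertical in the fingers and the stud is near the top: scene crop (200,160), side crop (587,147). I'll release, rise and measure.

```bash
python3 -m inch '[0,0,0,0,0,0,0.03, 0,0,0,0,0,0,0.05, 0,0,0,0,0,0,0.05, 0,0,0,0,0,-0.02,0.05, 0,0,0,0,0,-0.03,0.05]'
python3 -m inch '[0,0,0,0,0,-0.04,0.05, 0,0,0,0,0,-0.04,0.05, 0,0,0,0,0,0,0.05, 0,0,0,0,0,0,0.05, 0,0,0,0,0,0,0.05]'
python3 - <<'E'
from h import *
W=snap('wrist','w3.png');S=snap('scene','s3.png');D=snap('side','d3.png')
pts={}
for n,c in(('w',W),('s',S),('d',D)):
    m=cv2.inRange(cv2.cvtColor(c['image'],cv2.COLOR_RGB2HSV),(12,190,150),(30,255,255))
    X=np.array([.903,.429,0]);Y=np.array([-.429,.903,0]);ax=np.array([458.6,225.6,110.])
    p=proj(c,ax-60*Y+[0,0,50]).round().astype(int); x0,y0=np.maximum(p-18,0)
    ys,xs=np.nonzero(m[y0:y0+36,x0:x0+36]); pts[n]=(xs.mean()+x0,ys.mean()+y0); print(n,len(xs),pts[n],'pred',[proj(c,ax-60*Y+50*(X*np.sin(t)+np.array([0,0,np.cos(t)]))).round(1) for t in(-.1,0,.1)],'tip pred',[proj(c,ax+107*(X*np.sin(t)+np.array([0,0,np.cos(t)]))).round(1) for t in(-.1,0,.1)])
print(tri(S,pts['s'],D,pts['d']))
A=S['image'][145:265,275:415];B=D['image'][190:310,205:345];C=W['image'][150:270,190:330]
cv2.imwrite('pics/e.png',np.hstack([cv2.resize(i,(266,228),interpolation=2) for i in(A,B,C)])[:,:,::-1])
E
```

```text
time: 6.55
tcp_pos: [458.4, 223.8, 405.1]
ee_rot: [0.0, 0.976, 0.219, -0.001]
ft_force: [0.6, -0.5, -0.1]
grip_width: 0.587
grip_force: 0.0
time: 7.18
tcp_pos: [458.4, 224.0, 484.0]
ee_rot: [0.0, 0.976, 0.22, -0.001]
ft_force: [-0.4, -0.0, 0.6]
grip_width: 0.586
grip_force: 0.0
w 48 (np.float64(305.5833333333333), np.float64(175.75)) pred [array([305.2, 183.8]), array([305.4, 179.4]), array([305.6, 175. ])] tip pred [array([251. , 204.4]), array([250.9, 193.4]), array([250.9, 181.8])]
s 11 (np.float64(344.45454545454544), np.float64(200.63636363636363)) pred [array([340.6, 198.2]), array([342.3, 199.9]), array([343.9, 201.8])] tip pred [array([369.9, 164. ]), array([373.9, 167.5]), array([377.8, 171.4])]
d 0 (np.float64(nan), np.float64(nan)) pred [array([275.6, 265.8]), array([272.6, 266.5]), array([269.5, 267.5])] tip pred [array([297. , 279.4]), array([289.5, 281.4]), array([282. , 283.8])]
 ** On entry to DLASCL parameter number  4 had an illegal value
 ** On entry to DLASCL parameter number  4 had an illegal value
 ** On entry to DLASCL parameter number  4 had an illegal value
 ** On entry to DLASCL parameter number  4 had an illegal value
 ** On entry to DLASCL parameter number  5 had an illegal value
 ** On entry to DLASCL parameter number  4 had an illegal value<stdin>:8: RuntimeWarning: Mean of empty slice.
  ret = ret.dtype.type(ret / rcount)
Traceback (most recent call last):
  File "h.py", line 16, in tri
    s=np.linalg.lstsq(np.c_[d,-e],b-a,rcond=None)[0]; P=a+d*s[0];Q=b+e*s[1]; return (P+Q)/2,np.linalg.norm(P-Q)
      ~~~~~~~~~~~~~~~^^^^^^^^^^^^^^^^^^^^^^^^^^^^
numpy.linalg.LinAlgError: SVD did not converge in Linear Least Squares
```

```bash
python3 - <<'E'
from h import *
S,D,W=[load(f) for f in('s3.png','d3.png','w3.png')]
A=S['image'][145:265,275:415];B=D['image'][225:384,205:345];C=W['image'][145:265,190:330]
cv2.imwrite('pics/e.png',cv2.vconcat([cv2.hconcat([cv2.resize(A,(400,343),interpolation=2),cv2.resize(C,(400,343),interpolation=2)]),cv2.resize(B[:90,30:110],(800,257*3),interpolation=2)[:257]])[:,:,::-1] if 0 else np.hstack([cv2.resize(A,(400,343),interpolation=2),cv2.resize(C,(400,343),interpolation=2)])[:,:,::-1])
cv2.imwrite('pics/f.png',cv2.resize(D['image'][234:359,205:345],None,fx=4.8,fy=4.8,interpolation=2)[:,:,::-1])
g=W['image'].astype(int).sum(2)//3
print('arbor',[g[180:225,a:b].mean(1).astype(int).tolist() for a,b in((220,240),(262,280))])
print('bar',g[172:232,247:254].mean(1).astype(int))
E
```

```text
arbor [[75, 85, 110, 125, 126, 126, 132, 141, 143, 132, 131, 148, 158, 161, 169, 174, 174, 173, 174, 175, 177, 174, 172, 172, 172, 173, 174, 174, 173, 173, 172, 175, 172, 152, 124, 105, 97, 95, 97, 97, 99, 97, 96, 95, 96], [85, 90, 107, 119, 123, 124, 123, 123, 125, 115, 103, 115, 131, 136, 135, 133, 133, 133, 134, 136, 135, 137, 139, 137, 135, 135, 142, 159, 170, 172, 172, 171, 171, 169, 165, 160, 158, 159, 156, 152, 151, 151, 154, 155, 154]]
bar [ 36  34  37  57  82  97 102 101  99  99  98  98  97  97  95  94  92  83
  98 143 169 171 169 169 172 174 173 174 176 173 172 172 174 175 171 160
 141 125 113 104  99  97  97  95  95  93  94  95  96  95  96  96  96  93
  95  95  95  94  95 104]
```

View pics/e.png

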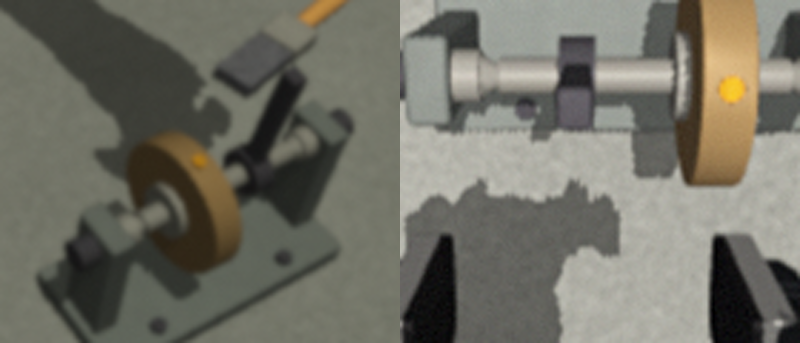

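View pics/f.png

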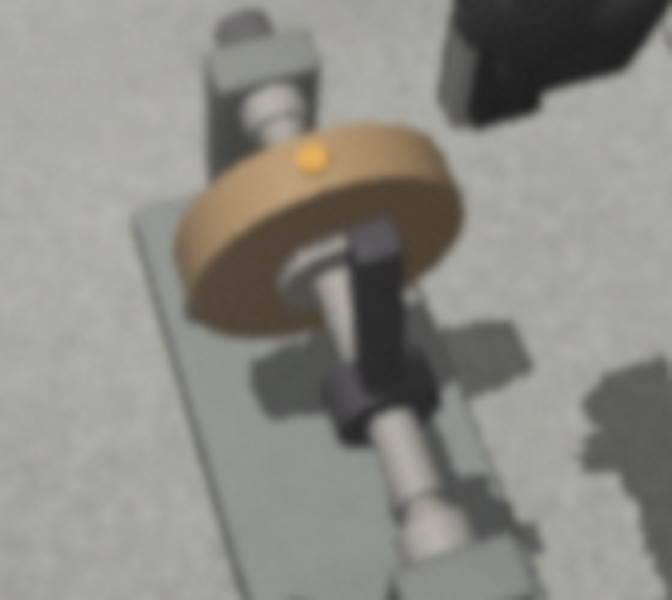

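The wrist view shows the bar's end face at rows 175–190. In the side view the end centre is at about (283,284). Both suggest ≈ +0.09 rad still leaning. I'll check the axis in these pictures and compute the residual.

```bash
python3 - <<'E'
from h import *
S,D,W=[load(f) for f in('s3.png','d3.png','w3.png')]
X=np.array([.903,.429,0]);Y=np.array([-.429,.903,0]);ax=np.array([458.6,225.6,110.])
g=W['image'].astype(int).sum(2)//3
print(g[158:184,228:240].mean(1).astype(int),g[158:184,264:280].mean(1).astype(int))
print('axis pred',proj(W,ax),[proj(W,ax+du*X)[1] for du in(-2,2)])
s=lambda u,v:(275+u/2.857-.3,145+v/2.857-.3); d=lambda u,v:(205+u/4.8-.4,234+v/4.8-.4)
for n,p,q in(('stud',(200,160),(313,157)),('tip',(296,77),(375,240))):
    P,e=tri(S,s(*p),D,d(*q)); L=P-ax; print(n,P.round(1),e.round(1),'local',L@X,L@Y,L[2],'ang',np.arctan2(L@X,L[2]))
E=plane(W,250.5,182.7,217);print('wrist tip',E,(E-ax)@X,(E-ax)@Y)
E=plane(W,305.6,175.75,160);print('wrist stud',E,(E-ax)@X,(E-ax)@Y)
# axis offset from shots: arbor mid points either side of hub, side view
for q in((335,310),(405,450)):
    E=plane(D,*d(*q),110);print('side arbor',(E-ax)@X,(E-ax)@Y)
for q in((155,215),(233,172),(280,150)):
    E=plane(S,*s(*q),110);print('scene arbor',(E-ax)@X,(E-ax)@Y)
E
```

```text
[156 156 156 156 156 154 141 131 139 155 165 177 191 198 189 174 160 146
 127 100  82  74  67  73  95 108] [134 134 134 132 133 132 121 118 137 155 165 177 192 199 190 175 161 148
 128 101  84  83  85  90 105 115]
axis pred [251.61206345 171.07014158] [np.float64(172.59850822263908), np.float64(169.53708428082496)]
stud [488.9 174.1 163.5] 0.9 local 5.219461298915859 -59.519788846753805 53.48610946924157 ang 0.09727735363022522
tip [468.  230.5 216.4] 1.9 local 10.54845976343372 0.3703183681125489 106.40758223633563 ang 0.09880976218839302
wrist tip [467.42758439 230.1729333  217.        ] 9.933097088920807 0.34232506159643483
wrist stud [488.08721122 173.22911629 160.        ] 4.15984261625317 -59.940921604045634
side arbor 4.3508072715235695 -32.791684689322715
side arbor -0.7727711638861245 18.029197055405515
scene arbor -0.549676584566845 -81.09810787598325
scene arbor -3.0956489195507126 -9.65402339597444
scene arbor -1.8992896215275954 33.355251787563816
```

Residual is ≈ +0.095 rad and the axis is confirmed, so the bar slipped about 8 mm in the pads. I'll regrip it where it is, pinch harder, and turn on.

```bash
python3 -m inch '[0,0,0,0.0093,-0.0025,0.03,0.05, 0,0,0,0,0,0.035,0.05, 0,0,0,0,0,0.035,0.05, 0,0,0,0,0,0.0294,0.05, 0,0,0,0,0,0,0.05]'
python3 -m inch '[0,0,0,0,0,0,0.02, 0,0,0,0,0,0,0.0, 0,0,0,0,0,0,0.0, 0,0,0,0,0,0,0, 0,0,0,0,0,0,0]' 60
python3 -m inch '[0,0,0,-0.003,0,-0.0003,0, 0,0,0,-0.003,0,-0.0001,0, 0,0,0,-0.0025,0,0,0, 0,0,0,0,0,0,0, 0,0,0,0,0,0,0]'
cat > m.py <<'E'
from h import *
X=np.array([.903,.429,0]);Y=np.array([-.429,.903,0]);ax=np.array([458.6,225.6,110.])
def stud(n,f):
    c=snap(n,f); m=cv2.inRange(cv2.cvtColor(c['image'],cv2.COLOR_RGB2HSV),(15,150,150),(30,255,255))
    ps=np.array([proj(c,ax-60*Y+52*(X*np.sin(t)+np.array([0,0,np.cos(t)]))) for t in np.linspace(-.3,.3,601)])
    p=ps[300].round().astype(int); x0,y0=np.maximum(p-14,0); ys,xs=np.nonzero(m[y0:y0+28,x0:x0+28])
    if len(xs)==0: return print(n,'no stud')
    q=np.array([xs.mean()+x0,ys.mean()+y0]); e=np.linalg.norm(ps-q,axis=1); print(n,len(xs),q,'angle',np.linspace(-.3,.3,601)[e.argmin()].round(3),'resid px',e.min().round(2))
E
python3 - <<'E'
from m import *
for n in('wrist','scene','side'): stud(n,n+'4.png')
s=manip.state(); L=s['tcp_pos']-ax; print(L@X,L@Y,L[2])
E
```

```text
time: 7.95
tcp_pos: [465.3, 230.1, 353.7]
ee_rot: [0.001, 0.976, 0.22, -0.003]
ft_force: [-0.3, -0.6, -0.2]
grip_width: 0.582
grip_force: 0.0
time: 8.57
tcp_pos: [466.5, 230.7, 357.5]
ee_rot: [0.0, 0.976, 0.219, 0.001]
ft_force: [0.6, -2.6, 6.3]
grip_width: 0.131
grip_force: 60.1
time: 9.2
tcp_pos: [460.0, 227.5, 357.9]
ee_rot: [-0.001, 0.976, 0.219, 0.004]
ft_force: [6.1, 1.0, 1.2]
grip_width: 0.132
grip_force: 59.4
wrist 194 [344.50515464 227.18041237] angle 0.032 resid px 0.79
scene 14 [343.5 199.5] angle 0.035 resid px 0.6
side 13 [272.23076923 266.        ] angle 0.013 resid px 0.02
2.0745564745887077 1.134543968593296 247.93243716990196
```

```bash
python3 -m inch '[0,0,0,-0.0015,0,0,0, 0,0,0,-0.001,0,0,0, 0,0,0,0,0,0,0, 0,0,0,0,0,0,0, 0,0,0,0,0,0,0]'
python3 - <<'E'
from m import *
for n in('wrist','scene','side'): stud(n,n+'5.png')
s=manip.state(); L=s['tcp_pos']-ax; print(L@X,L@Y,L[2])
E
python3 -m inch '[0,0,0,0,0,0,0.03, 0,0,0,0,0,0,0.05, 0,0,0,0,0,0,0.05, 0,0,0,0,0,-0.02,0.05, 0,0,0,0,0,-0.03,0.05]'
python3 -m inch '[0,0,0,0,0,-0.04,0.05, 0,0,0,0,0,-0.04,0.05, 0,0,0,0,0,0,0.05, 0,0,0,0,0,0,0.05, 0,0,0,0,0,0,0.05]'
python3 - <<'E'
from m import *
for n in('wrist','scene','side'): stud(n,n+'6.png')
W=load('wrist6.png');g=W['image'].astype(int).sum(2)//3
p=proj(W,ax+[0,0,107]);u,v=p.round().astype(int);print(p,'row start',v-20,g[v-20:v+20,u-3:u+3].mean(1).astype(int))
print([ (t,[proj(W,ax+107*(X*np.sin(t)+np.array([0,0,np.cos(t)]))+k*X)[1].round(1) for k in(-7,7)]) for t in(-.05,0,.05)])
a=proj(W,ax+20*Y).round().astype(int);print('arbor',proj(W,ax+20*Y),a[1]-12,g[a[1]-12:a[1]+12,a[0]-5:a[0]+5].mean(1).astype(int))
D=load('side6.png');cv2.imwrite('pics/g.png',cv2.resize(D['image'][234:359,205:345],None,fx=4.8,fy=4.8,interpolation=2)[:,:,::-1])
E
```

```text
time: 9.98
tcp_pos: [457.9, 226.5, 358.0]
ee_rot: [-0.001, 0.976, 0.219, 0.004]
ft_force: [5.4, 0.2, 1.7]
grip_width: 0.127
grip_force: 59.4
wrist 197 [344.66497462 225.74619289] angle 0.009 resid px 0.76
scene 11 [343.36363636 199.09090909] angle 0.019 resid px 0.78
side 12 [272.83333333 266.08333333] angle -0.004 resid px 0.27
-0.24520407878470923 1.1070486854311812 248.01090615867014
time: 10.75
tcp_pos: [455.4, 225.7, 405.9]
ee_rot: [0.0, 0.976, 0.22, -0.002]
ft_force: [-0.1, -1.0, 0.9]
grip_width: 0.586
grip_force: 0.0
time: 11.38
tcp_pos: [455.7, 225.7, 485.0]
ee_rot: [0.0, 0.976, 0.22, -0.001]
ft_force: [-0.8, 0.1, 0.1]
grip_width: 0.585
grip_force: 0.0
wrist 70 [307.94285714 178.04285714] angle 0.001 resid px 0.21
scene 9 [343.33333333 198.88888889] angle 0.013 resid px 0.89
side 9 [272.66666667 266.11111111] angle 0.001 resid px 0.25
[253.91592272 191.21397654] row start 171 [ 42  42  41  41  42  43  42  42  43  42  41  47  67  87  94  95  93  92
  91  92  92  91  90  89  86  83 112 155 174 175 172 173 173 172 172 172
 169 159 145 128]
[(-0.05, [np.float64(204.1), np.float64(189.4)]), (0, [np.float64(198.6), np.float64(183.7)]), (0.05, [np.float64(192.9), np.float64(177.9)])]
arbor [238.20438167 169.60630816] 158 [158 157 157 157 154 138 133 151 164 172 185 197 197 183 168 153 137 111
  91  81  73  67  77  94]
```

View pics/g.png

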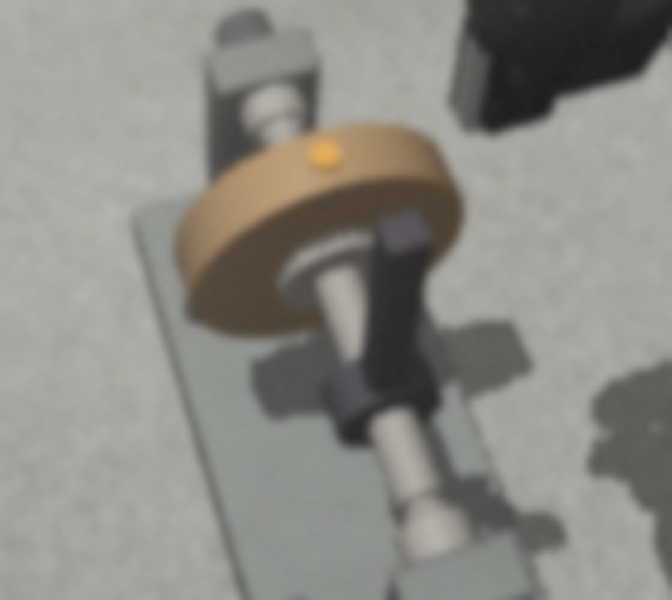

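The side view shows the bar end at about (289,281), against (289.5,281.4) for exactly upright. Stud and bar put the wheel within about 0.01 rad of vertical, and the gripper is clear.

```bash
python3 -c "
from cell import manip
print(manip.hand_in())"
```

```text
the job is handed in; nothing more can be done
None
```

The larger wheel's stud and carrier arm stand straight up, within about 0.01 rad by camera; it's released, the gripper is clear, the smaller wheel wasn't touched, and the job is handed in at about 11.5 s.

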